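# Chock a steel column on a sloping tray

### The arm

A 6-joint arm with a two-finger parallel gripper is mounted at the origin on a cart in front of the work surface, level with it; the furniture and walls round the work are solid. World frame = base frame: x ahead of the robot, y to its left, z up, the work surface at z = 0. Lengths are in m, angles in rad, forces in N, time in s.
With the tool pointing down it reaches from about 0.35 to 0.775 m from the base axis. Payload 7.3 kg.
Tool frame: the origin (TCP) lies at the very end of the fingers, on their centre line; the grasp point (between the pads) lies 19 mm behind it; z points along the fingers, y is the line along which they close (so a half turn about z gives the same grasp; the last joint's range is limited). The gripper opens to 92 mm and grips with 3 to 60 N. Pads are 19 mm wide; open, the fingers measure 130 mm over their backs; the gripper's body (75 mm by 190 mm) begins 47 mm behind the grasp point.
Start: joints at [1.049, 0.342, 1.524, -0, 1.275, -0.146], TCP at [0.193, 0.488, 0.2] pointing down, gripper open.
Joint ranges: [-2.53, 2.53], [-0.77, 2.02], [0.04, 2.7], [-1, 4.14], [0.28, 2.66], [-3.11, 3.11]. Speed limits (rad/s): [2.57, 2.57, 3.14, 3.14, 3.14, 3.14].

### API

Orientations are given as [roll, pitch, yaw] about the fixed x, y, z axes, in that order (R = Rz(yaw) Ry(pitch) Rx(roll)).
In Python, from cell import robot gives the robot as it stands. The module is installed in compiled form; this text tells all that it offers.
- The arm moves only by the tool arm_command, never from a script. Its argument "moves" is a list of rows, each a list of 3 entries, a list of its own where there are three numbers: the shift along the tool's x, y, z in m, then the turn, a rotation vector about the tool's x, y, z in rad, then the finger opening in m, from 0 to 0.0918. In form: [[[dx, dy, dz], [ax, ay, az], claw], ...]. A call has exactly 5 rows; each row is the pose to reach, as a shift and turn from the pose commanded when the call began, along the tool's axes at that moment; what a row does not reach only later rows make up. A row lasts 1/10 s, in which the tool goes at most 50 mm and 8.59 degrees, less where a joint would pass 70% of its speed; a pose out of reach is approached as far as the arm can. A call with a gripper value outside its range is refused whole. The fingers move at their own pace and stop on an object; "squeeze" is the grip in N (left out, the last holds). Time passes only in rows, so rows that repeat a pose let the fingers close, or fill a call up. It gives the time, the measured TCP pose, the force, the opening and the grip force at its end, in the units of the state.
- robot.observe(): the state, without advancing time (a new reading comes with each control period).
- robot.read_camera(name): name is "scene" or "top" or "wrist"; returns the picture (400x640x3 uint8, red, green, blue); there is no depth.
- robot.camera_model(name): a dict with "fx", "fy", "cx", "cy" (pixels), "R" (3x3) and "t" (3): a world point X has camera coordinates R X + t. Camera axes: x right, y down, z forward; pixel columns grow to the right and rows downward; lengths in m; the calibration is good to about 2 mm. A picture is of the moment at which its call begins: read the wrist's pose just before it. camera_model takes no time and is no camera call; for the wrist camera it gives the pose at the moment of the call.
- robot.hand_in(): hands the job in; it is judged then, once.
The state is a dict: "time": time; "qpos": joint angles; "qvel": joint speeds; "joint_efforts": joint torques, N m; "tool_pos": TCP position; "tool_rot": TCP orientation; "contact_force": force on the tool from outside, world axes, zero at the start; "torque": the same for the moment, N m; "opening": finger opening in m; "grip_force": force on a finger pad.
Only numpy, scipy, OpenCV 4.12 (cv2) and the standard library are available. Lean on these libraries where they do the work, as an engineer would, in place of code of your own. Each camera call takes 0.05 s, during which the arm holds its last target. There are 200 camera calls.

### The job

The steel column lies across the sloping draining tray and could roll down it. Take the rubber wedge from the bench, lay it flat on the tray on the column's low side, and push it thin edge first, squarely and near the middle of the column's length, up against the column so that it blocks it; leave it there touching. Do not shove the column away from its place, and leave the aluminium vee block alone.

Things in the scene. Friction and masses are not known exactly. Their poses are not given: they have to be found in the camera images.
- tray: Fixed grey tray 180 x 210 mm, top sloping 6 degrees. Origin under its centre at bench height; z vertical, x horizontally uphill, y along the column. Surface height 17.5 mm at the centre, 8 at the low edge, 27 at the high edge. Rim 5 mm wide, 5 mm above the surface. Two ribs 1.5 mm high, 14 mm long, at y = +/-55 mm lie at the column's low side and hold it at rest; bare between them.
- column: Loose steel cylinder, 50 mm in diameter, 140 mm long (180 mm with its thinner end fittings), 0.7 kg, lying across the tray's upper half. Origin at its centre, y along its axis (x and z turn as it rolls). It rolls uphill when pushed with a few newtons.
- wedge: Loose grey rubber wedge on the bench, 56 mm long (x), 36 wide (y), 90 g. Origin at the centre of its bounding box, 17 mm above its flat underside. Thin edge (2 mm) at x = +28, thick end (34 mm high) at x = -28, top sloping evenly between, black ribs on its thick half; grip across the flat sides there. Flat on the tray and touching the column, origin 37 mm horizontally downhill of the column's.
- vee_block: Bystander: loose pale aluminium block with a V groove in its top, 50 x 60 x 34 mm, standing on the bench near the wedge; origin at the centre of its underside.

How it is judged:
By the outcome, as a careful person would: the job done as asked, in the order asked, and still so for the second after the job is handed in, with the robot touching nothing.
It also fails if it takes over 32 s, if anything falls off the work surface, if the arm or the gripper's body presses on something with over 40 N, if the wrist force passes 120 N, or if a joint passes its speed limit or range.

## Working session

There is one attempt and no reset: what is moved stays moved. The work goes in short steps, Python scripts to look and compute and a tool call to move; the robot and the scene stay as the last step left them, time stands still between calls to the robot, and variables do not carry over. Pictures are saved under pics/ and viewed, at most 10 in all, crops included, and the job is handed in when it is done.

Besides the shell and the picture viewer there is one more tool, called after "Emit:" as name(argument=value, ...), one argument or row to a line, values as JSON. arm_command: Moves the arm, as the interface text tells. Its arguments: {"type":"object","properties":{"moves":{"type":"array"},"squeeze":{"type":"number"}},"required":["moves"]}

```bash
mkdir -p pics; python3 - <<'E'
from cell import robot
import cv2, numpy as np
for n in ("top","scene"):
    im=robot.read_camera(n); cv2.imwrite(f"pics/{n}0.png",im[:,:,::-1]); m=robot.camera_model(n)
    print(n,m)
s=robot.observe(); print(s)
E
```

```text
top {'fx': 395.2142256881263, 'fy': 395.2142256881263, 'cx': 323.2423643923995, 'cy': 197.3317426646559, 'R': array([[ 0.01100285, -0.99989238, -0.0097044 ],
       [-0.99527209, -0.01001438, -0.09660833],
       [ 0.09650075,  0.01072149, -0.99527517]]), 't': array([-0.23321726,  0.50500876,  0.88357086])}
scene {'fx': 398.80740730635864, 'fy': 398.80740730635864, 'cx': 321.7350329433132, 'cy': 200.34268155734284, 'R': array([[ 0.81334699, -0.58162796, -0.01325073],
       [-0.39476186, -0.53501703, -0.74694033],
       [ 0.42735202,  0.61275255, -0.66475903]]), 't': array([-0.56098552,  0.14422422,  0.79590715])}
{'time': 0.1, 'qpos': array([ 1.04898075e+00,  3.42657339e-01,  1.52485831e+00, -1.00336010e-05,
        1.27535084e+00, -1.45966341e-01]), 'qvel': array([-0.00024981, -0.00106805, -0.0022144 ,  0.0005386 ,  0.00053222,
       -0.00141718]), 'joint_efforts': array([ 2.36123364e-03, -4.32009172e+01, -2.44694817e+01,  7.20242411e-02,
        5.25899953e-02, -3.07190032e-05]), 'tool_pos': array([0.1924965 , 0.48805803, 0.19983428]), 'tool_rot': array([-3.14033098e+00, -1.75783120e-04,  2.76574623e+00]), 'contact_force': array([0.0194224 , 0.40621795, 0.78324004]), 'torque': array([-0.03510634, -0.059334  ,  0.00209945]), 'grip_force': 0.0, 'opening': 0.09205980144966883}
```

View pics/top0.png

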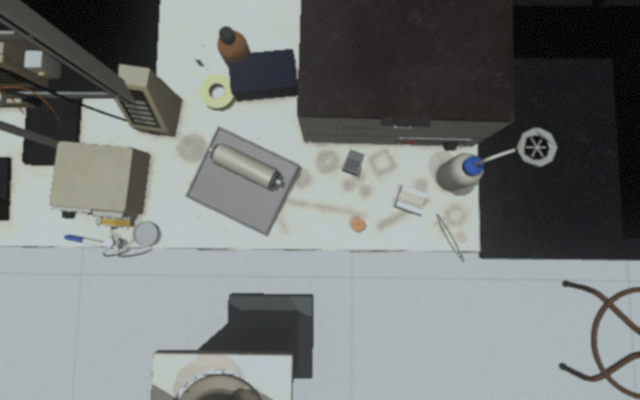

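View pics/scene0.png

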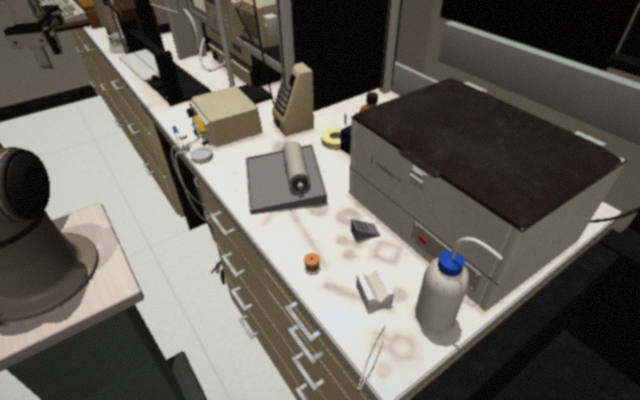

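The top view shows the tray at about (243,180) with the column at (247,166), the wedge at (353,162) close to the cabinet front, and the vee block at (410,199). The scene view agrees: wedge at (363,230), tray at (287,180).

```bash
cat > h.py <<'E'
from cell import robot
import cv2, numpy as np
from scipy.spatial.transform import Rotation as Ro
def cast(m,uv,z):
    uv=np.atleast_2d(uv).astype(float)
    d=np.c_[(uv[:,0]-m["cx"])/m["fx"],(uv[:,1]-m["cy"])/m["fy"],np.ones(len(uv))]@m["R"]
    c=-m["R"].T@m["t"]
    return c+d*((z-c[2])/d[:,2])[:,None]
def proj(m,X):
    p=np.atleast_2d(X)@m["R"].T+m["t"]; return np.c_[p[:,0]/p[:,2]*m["fx"]+m["cx"],p[:,1]/p[:,2]*m["fy"]+m["cy"]]
E
python3 - <<'E'
from h import *
m=robot.camera_model("top")
im=cv2.imread("pics/top0.png")
g=cv2.cvtColor(im,cv2.COLOR_BGR2GRAY)
roi=np.zeros_like(g); roi[143:182,335:375]=1
def big(mask):
    c,_=cv2.findContours(mask.astype(np.uint8),cv2.RETR_EXTERNAL,cv2.CHAIN_APPROX_NONE); return max(c,key=cv2.contourArea)
roi=np.zeros_like(g);roi[147:182,335:375]=1
c=big((g<130)&(roi>0)); r=cv2.minAreaRect(c); print("wedge",r); print(cast(m,[r[0]],.017),cast(m,cv2.boxPoints(r),0.0).round(3))
roi=np.zeros_like(g);roi[118:245,180:305]=1
c=big((g<185)&(roi>0)); r=cv2.minAreaRect(c); print("tray",r); print(cast(m,cv2.boxPoints(r),0.017).round(3))
crop=np.hstack([cv2.resize(im[120:240,180:310],None,fx=3.5,fy=3.5,interpolation=cv2.INTER_CUBIC),cv2.resize(im[145:180,335:375],(340,420)[:2],interpolation=cv2.INTER_CUBIC)])
print(crop.shape);cv2.imwrite("pics/crop0.png",crop)
E
```

```text
wedge ((354.0517578125, 163.12069702148438), (18.012447357177734, 22.840526580810547), 21.801406860351562)
[[ 0.58880279 -0.29867652  0.017     ]] [[ 0.574 -0.27   0.   ]
 [ 0.626 -0.29   0.   ]
 [ 0.61  -0.33   0.   ]
 [ 0.559 -0.31   0.   ]]
tray ((234.8140869140625, 177.29904174804688), (149.64804077148438, 81.53020477294922), 25.159303665161133)
[[ 0.539  0.177  0.017]
 [ 0.716  0.104  0.017]
 [ 0.567 -0.219  0.017]
 [ 0.395 -0.142  0.017]]
(420, 795, 3)
```

View pics/crop0.png

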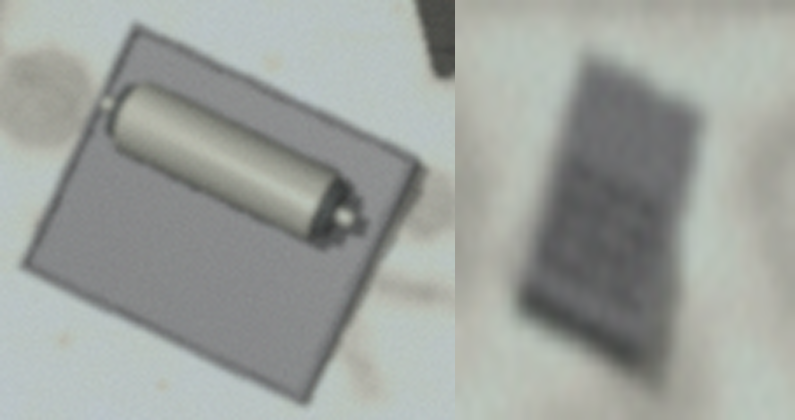

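The crop shows the wedge with its dark-ribbed thick end at the bottom and its thin edge at the top, yawed about -20°. The tray's uphill side is the upper right, with corners at about (137,27), (420,163), (308,402) and (25,265) in the crop, and the column is parallel to the uphill edge.

```bash
python3 - <<'E'
from h import *
m=robot.camera_model("top"); s=robot.camera_model("scene")
cr=np.array([(137,27),(420,163),(308,402),(25,265)])/3.5+[180,120]
P=np.array([cast(m,c,z)[0] for c,z in zip(cr,[.032,.032,.013,.013])]);print("tray",P.round(4),P.mean(0))
d=P[0]-P[3]+P[1]-P[2]; print("uphill yaw",np.degrees(np.arctan2(d[1],d[0])), "edges",np.linalg.norm(P[0]-P[3]),np.linalg.norm(P[0]-P[1]))
print("cab bottom",cast(m,[(302,141),(354,143),(505,147)],0.0).round(3))
print("box front",cast(m,[(50,210),(133,215)],0.08).round(3), "phone",cast(m,[(180,100),(178,133)],0.1).round(3))
# triangulate cabinet top near-left corner: top(300,118?) scene (352,118)
a,b=np.array([(300.,118.)]),np.array([(352.,175.)])
for A,B,n in [((300,118),(352,118),"cab top corner"),((62,142),(190,102),"box farleft")]:
    M=[k["R"] for k in(m,s)]
    Pm=[np.array([[k["fx"],0,k["cx"]],[0,k["fy"],k["cy"]],[0,0,1]])@np.c_[k["R"],k["t"]] for k in(m,s)]
    X=cv2.triangulatePoints(Pm[0],Pm[1],np.array(A,float),np.array(B,float)); print(n,(X[:3]/X[3]).ravel().round(3))
E
```

```text
tray [[ 0.6663  0.0151  0.032 ]
 [ 0.5769 -0.1739  0.032 ]
 [ 0.4203 -0.1015  0.013 ]
 [ 0.509   0.0893  0.013 ]] [ 0.54313595 -0.04275062  0.0225    ]
uphill yaw -25.046424560760464 edges 0.17493133472397973 0.2091599570189718
cab bottom [[ 0.644 -0.175  0.   ]
 [ 0.641 -0.3    0.   ]
 [ 0.634 -0.658  0.   ]]
box front [[0.469 0.361 0.08 ]
 [0.46  0.18  0.08 ]] phone [[0.708 0.083 0.1  ]
 [0.635 0.084 0.1  ]]
cab top corner [ 0.636 -0.186  0.214]
box farleft [0.551 0.377 0.061]
```

```bash
cat >> h.py <<'E'
def pose():
    s=robot.observe(); return s,np.array(s["tool_pos"]),Ro.from_euler("xyz",s["tool_rot"])
def Rt(yaw,lean):
    """tool x opposite to heading yaw(deg); body leaned back by lean(deg) away from heading"""
    h=np.array([np.cos(np.radians(yaw)),np.sin(np.radians(yaw)),0]);u=np.array([0,0,1.]);l=np.radians(lean)
    z=h*np.sin(l)-u*np.cos(l); x=-h*np.cos(l)-u*np.sin(l); y=np.cross(z,x)
    return Ro.from_matrix(np.c_[x,y,z])
def delta(p,R):
    s,p0,R0=pose(); print("t",s["time"],"shift",R0.inv().apply(np.array(p)-p0).round(4),"turn",(R0.inv()*R).as_rotvec().round(4),"F",np.round(s["contact_force"],1),"open",s["opening"],"grip",s["grip_force"])
E
python3 -c "
from h import *
delta([.40,.15,.24],Rt(-21.5,0)); delta([.5,-.25,.2],Rt(-21.5,0)); delta([.5,-.25,.2],Rt(-21.5,15))"
```

```text
t 0.1 shift [-0.3171 -0.2383 -0.0399] turn [-0.0013 -0.0002 -0.0006] F [0.  0.4 0.8] open 0.09205980144966883 grip 0.0
t 0.1 shift [-5.570e-01 -5.737e-01  5.000e-04] turn [-0.0013 -0.0002 -0.0006] F [0.  0.4 0.8] open 0.09205980144966883 grip 0.0
t 0.1 shift [-5.570e-01 -5.737e-01  5.000e-04] turn [-0.0013 -0.262  -0.0004] F [0.  0.4 0.8] open 0.09205980144966883 grip 0.0
```

Emit:
arm_command(
  moves=[
    [[-0.04, -0.03, -0.01], [0, 0, 0], 0.09],
    [[-0.08, -0.06, -0.02], [0, 0, 0], 0.09],
    [[-0.12, -0.09, -0.03], [0, 0, 0], 0.09],
    [[-0.16, -0.12, -0.03], [0, 0, 0], 0.09],
    [[-0.2, -0.15, -0.03], [0, 0, 0], 0.09],
  ],
)

```text
time: 0.6
tool_pos: [0.3227, 0.2763, 0.2306]
tool_rot: [3.141, 0.0, 2.766]
contact_force: [1.3, 1.1, -0.1]
opening: 0.0904
grip_force: 0.0
```

Emit:
arm_command(
  moves=[
    [[-0.032, -0.038, 0], [0, 0, 0], 0.09],
    [[-0.064, -0.076, 0], [0, 0, 0], 0.09],
    [[-0.096, -0.114, 0], [0, 0, 0], 0.09],
    [[-0.128, -0.152, 0], [0, 0, 0], 0.09],
    [[-0.16, -0.19, 0.01], [0, 0, 0], 0.09],
  ],
)

```text
time: 1.1
tool_pos: [0.4019, 0.041, 0.2213]
tool_rot: [3.141, 0.003, 2.766]
contact_force: [1.0, 0.1, -0.4]
opening: 0.09
grip_force: 0.0
```

Emit:
arm_command(
  moves=[
    [[-0.032, -0.038, 0], [0, 0, 0], 0.09],
    [[-0.064, -0.076, 0], [0, 0, 0], 0.09],
    [[-0.096, -0.114, 0.01], [0, 0, 0], 0.09],
    [[-0.128, -0.152, 0.02], [0, -0.13, 0], 0.09],
    [[-0.16, -0.19, 0.02], [0, -0.26, 0], 0.09],
  ],
)

```text
time: 1.6
tool_pos: [0.4799, -0.1936, 0.199]
tool_rot: [-3.141, 0.262, 2.765]
contact_force: [0.7, 1.0, -0.7]
opening: 0.0899
grip_force: 0.0
```

```bash
python3 - <<'E'
from h import *
import pickle
s,p,R=pose(); m=robot.camera_model("wrist"); im=robot.read_camera("wrist")
cv2.imwrite("pics/w1.png",im[:,:,::-1]); pickle.dump(m,open("w1.pkl","wb"))
print(s["time"],p,s["tool_rot"]); print(-m["R"].T@m["t"],m["R"],proj(m,[.589,-.299,.017]))
E
```

```text
1.6 [ 0.47994753 -0.19356797  0.19904361] [-3.14100934  0.26200011  2.76538124]
[ 0.37209102 -0.14884908  0.35817124] [[ 0.36811527  0.92977968 -0.0009404 ]
 [ 0.8020887  -0.3170484   0.50609686]
 [ 0.47026043 -0.18705627 -0.86247613]] [[275.61280109 228.55023437]]
```

View pics/w1.png

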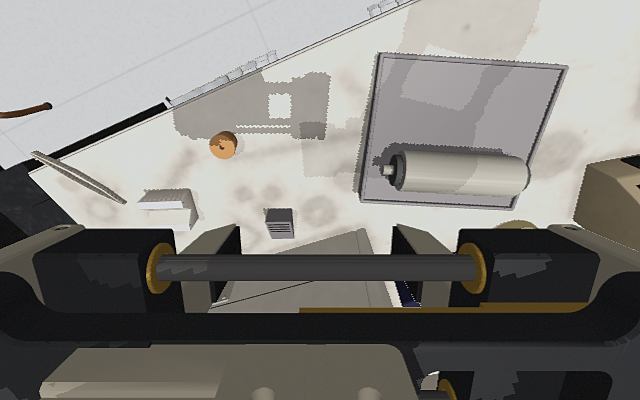

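The wedge is at (280,223), with the tray at upper right and its column at about (465,172). I need a zoom to see the wedge's direction.

```bash
python3 - <<'E'
import cv2,numpy as np
im=cv2.imread("pics/w1.png"); cv2.imwrite("pics/w1c.png",cv2.resize(im[195:250,250:310],None,fx=9,fy=9,interpolation=cv2.INTER_NEAREST))
E
```

```text
(no output)
```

View pics/w1c.png

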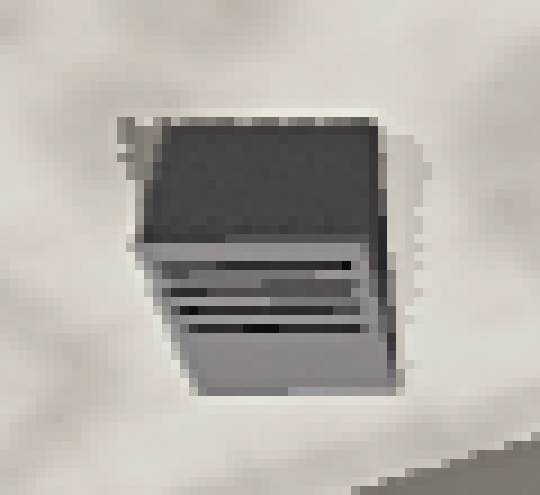

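The zoom shows the dark thick face on the robot's side (crop rows 122–243), then the ribbed slope, then the thin edge far away at row 392. The thin edge therefore points +x.

```bash
python3 - <<'E'
from h import *
import pickle
w=pickle.load(open("w1.pkl","rb")); m=robot.camera_model("top")
f=lambda a:np.array(a)/9+[250,195]
bot=cast(w,f([(167,122),(378,122)]),0.); top=cast(w,f([(137,243),(369,243)]),.034); thin=cast(w,f([(200,393),(402,393)]),.001)
print(bot.round(4),top.round(4),thin.round(4))
for a in(bot,top):
    d=thin.mean(0)-a.mean(0); print("len",np.linalg.norm(d[:2]),"yaw",np.degrees(np.arctan2(d[1],d[0])),"cen",(a.mean(0)+thin.mean(0))/2)
    e=a[1]-a[0]; print("width",np.linalg.norm(e[:2]),"yaw",np.degrees(np.arctan2(-e[0],e[1])))
# column
for n,im,mm,poly in [("top",cv2.imread("pics/top0.png"),m,np.array([(137,27),(420,163),(308,402),(25,265)])/3.5+[180,120]),("w",cv2.imread("pics/w1.png"),w,np.array([(381,58),(562,70),(515,206),(366,197)]))]:
    g=cv2.cvtColor(im,cv2.COLOR_BGR2GRAY); roi=cv2.fillPoly(np.zeros_like(g),[poly.astype(int)],1); roi=cv2.erode(roi,np.ones((5,5)))
    tray=np.median(g[roi>0]); hsv=cv2.cvtColor(im,cv2.COLOR_BGR2LAB)[:,:,2].astype(int)-128
    for nm,mask in [("bright",g>tray+22),("yellow",hsv>hsv[roi>0].min()*0+3)]:
        k=(mask&(roi>0)).astype(np.uint8); k=cv2.morphologyEx(k,cv2.MORPH_OPEN,np.ones((5,5)))
        c=max(cv2.findContours(k,0,1)[0],key=cv2.contourArea); r=cv2.minAreaRect(c); 
        bp=cv2.boxPoints(r); e=[bp[1]-bp[0],bp[2]-bp[1]]; L=max(e,key=np.linalg.norm)
        X=cast(mm,[r[0],r[0]+L/2,r[0]-L/2],.045); d=X[1]-X[2]
        print(n,nm,tray,r,X[0].round(4),"len",np.linalg.norm(d),"uphill yaw",np.degrees(np.arctan2(-d[0],d[1]))%180)
T=cast(w,[(378,53),(567,66),(515,208),(361,200)],.0225);print(T.round(4),T.mean(0))
E
```

```text
[[ 0.5624 -0.3002  0.    ]
 [ 0.5753 -0.2677  0.    ]] [[ 0.5627 -0.3     0.034 ]
 [ 0.5758 -0.2667  0.034 ]] [[ 0.6152 -0.3197  0.001 ]
 [ 0.6283 -0.2866  0.001 ]]
len 0.05629359508066433 yaw -19.9625326929702 cen [ 5.95326433e-01 -2.93538015e-01  5.00000000e-04]
width 0.0349480839893469 yaw -21.564439124729894
len 0.056130322584572866 yaw -20.61565229140039 cen [ 0.5955141  -0.29326582  0.0175    ]
width 0.035792851362194164 yaw -21.560744117081622
top bright 137.0 ((242.49102783203125, 163.99560546875), (60.810638427734375, 8.943916320800781), 26.053495407104492) [ 0.5793 -0.0446  0.045 ] len 0.13935068071346457 uphill yaw 154.4695551761458
top yellow 137.0 ((242.4093017578125, 164.1585693359375), (62.654808044433594, 19.22418785095215), 25.94229507446289) [ 0.5789 -0.0444  0.045 ] len 0.1435652492266337 uphill yaw 154.58096623889438
w bright 158.0 ((493.006591796875, 181.37213134765625), (57.66780471801758, 21.484586715698242), 2.935673475265503) [ 0.6043 -0.0062  0.045 ] len 0.07228656841895317 uphill yaw 155.17826998535338
w yellow 158.0 ((463.72589111328125, 173.66033935546875), (121.90692138671875, 41.16413497924805), 3.3664603233337402) [ 0.5802 -0.0384  0.045 ] len 0.1503921375402079 uphill yaw 154.7526378630815
[[ 0.4176 -0.0967  0.0225]
 [ 0.5044  0.0885  0.0225]
 [ 0.6759  0.0293  0.0225]
 [ 0.5845 -0.1665  0.0225]] [ 0.54560187 -0.03635186  0.0225    ]
```

```bash
python3 -c "
from h import *
R=Rt(-21,25); z=R.as_matrix()[:,2]; T=np.array([.585,-.289,.0055])
delta(T-.1*z,R)"
```

```text
t 1.65 shift [-0.0578 -0.0451  0.1234] turn [-0.0082 -0.1659 -0.0102] F [-1.1 -3.7 -0.1] open 0.08994225258190122 grip 0.0
```

Emit:
arm_command(
  moves=[
    [[-0.012, -0.01, 0.025], [-0.008, -0.1, -0.01], 0.07],
    [[-0.024, -0.02, 0.05], [-0.008, -0.166, -0.01], 0.07],
    [[-0.036, -0.03, 0.075], [-0.008, -0.166, -0.01], 0.07],
    [[-0.048, -0.04, 0.1], [-0.008, -0.166, -0.01], 0.07],
    [[-0.058, -0.045, 0.123], [-0.008, -0.166, -0.01], 0.07],
  ],
)

```text
time: 2.15
tool_pos: [0.5449, -0.2663, 0.0954]
tool_rot: [3.137, 0.425, 2.775]
contact_force: [-1.2, -0.2, 0.7]
opening: 0.07
grip_force: 0.0
```

```bash
python3 - <<'E'
from h import *
import pickle
R=Rt(-21,25); m=robot.camera_model("wrist"); im=robot.read_camera("wrist"); delta([.585,-.289,.0055],R)
cv2.imwrite("pics/w2.png",im[:,:,::-1]); pickle.dump(m,open("w2.pkl","wb"))
h=np.array([np.cos(np.radians(21)),-np.sin(np.radians(21)),0]); l=np.array([-h[1],h[0],0]); c=np.array([.5955,-.293,0])
for a,b,z in [(-.028,.018,0),(-.028,-.018,0),(-.028,.018,.034),(-.028,-.018,.034),(.028,.018,0),(.028,-.018,0)]: print(proj(m,c+a*h+b*l+[0,0,z]).round(1))
E
```

```text
t 2.2 shift [-0.0055 -0.007   0.0977] turn [ 0.0052 -0.0139 -0.0007] F [-1.2 -2.3 -1.3] open 0.07005852195535707 grip 0.0
[[324.7 176.9]]
[[288.9 177. ]]
[[325.8 198.8]]
[[286.4 198.9]]
[[323.7 217. ]]
[[291.8 217.1]]
```

View pics/w2.png

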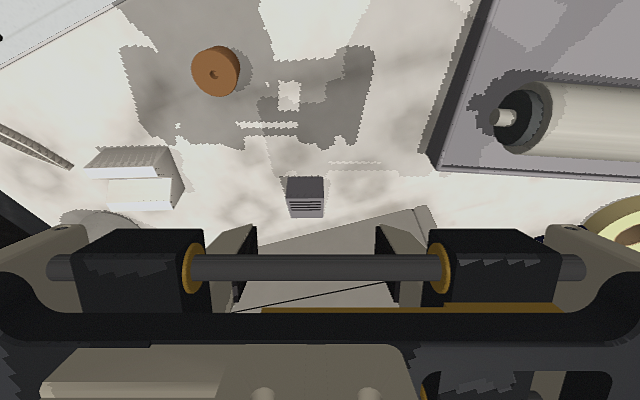

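The wedge lies at columns 286–326, rows 177–217, exactly as predicted. I'll advance partway and let the arm settle.

Emit:
arm_command(
  moves=[
    [[0, 0, 0.02], [0, 0, 0], 0.07],
    [[0, 0, 0.04], [0, 0, 0], 0.07],
    [[0, 0, 0.06], [0, 0, 0], 0.07],
    [[0, 0, 0.06], [0, 0, 0], 0.07],
    [[0, 0, 0.06], [0, 0, 0], 0.07],
  ],
)

```text
time: 2.7
tool_pos: [0.5678, -0.2735, 0.042]
tool_rot: [3.136, 0.425, 2.776]
contact_force: [-0.4, 0.5, 0.1]
opening: 0.0701
grip_force: 0.0
```

```bash
python3 -c "
from h import *
delta([.585,-.289,.0055],Rt(-21,25))"
```

```text
t 2.7 shift [-0.0046 -0.0085  0.0422] turn [ 0.0056 -0.0113  0.0009] F [-0.4  0.5  0.1] open 0.07010965305691812 grip 0.0
```

Emit:
arm_command(
  moves=[
    [[-0.0025, -0.0085, 0.01], [0.006, -0.011, 0.001], 0.07],
    [[-0.0046, -0.0085, 0.02], [0.006, -0.011, 0.001], 0.07],
    [[-0.0046, -0.0085, 0.03], [0.006, -0.011, 0.001], 0.07],
    [[-0.0046, -0.0085, 0.04], [0.006, -0.011, 0.001], 0.07],
    [[-0.0046, -0.0085, 0.042], [0.006, -0.011, 0.001], 0.07],
  ],
)

```text
time: 3.2
tool_pos: [0.5852, -0.289, 0.0043]
tool_rot: [-3.141, 0.435, 2.775]
contact_force: [-0.3, -0.4, 0.2]
opening: 0.0699
grip_force: 0.0
```

```bash
python3 -c "
from h import *
delta([.585,-.289,.0055],Rt(-21,25))"
```

```text
t 3.2 shift [-0.0004 -0.0001 -0.0012] turn [-0.0002 -0.001  -0.0002] F [-0.3 -0.4  0.2] open 0.0699161591900844 grip 0.0
```

Emit:
arm_command(
  moves=[
    [[0, 0, -0.001], [0, 0, 0], 0.03],
    [[0, 0, -0.001], [0, 0, 0], 0.03],
    [[0, 0, -0.001], [0, 0, 0], 0.03],
    [[0, 0, -0.001], [0, 0, 0], 0.03],
    [[0, 0, -0.001], [0, 0, 0], 0.03],
  ],
  squeeze=20,
)

```text
time: 3.7
tool_pos: [0.5849, -0.2895, 0.0068]
tool_rot: [-3.141, 0.438, 2.775]
contact_force: [-1.2, 0.0, 0.5]
opening: 0.0345
grip_force: 14.2
```

Emit:
arm_command(
  moves=[
    [[0, 0, -0.01], [0, 0, 0], 0.03],
    [[0, 0, -0.03], [0, 0, 0], 0.03],
    [[0, 0, -0.05], [0, 0, 0], 0.03],
    [[0, 0, -0.075], [0, 0, 0], 0.03],
    [[0, 0, -0.1], [0, 0, 0], 0.03],
  ],
)

```text
time: 4.2
tool_pos: [0.5444, -0.2736, 0.0981]
tool_rot: [-3.141, 0.436, 2.775]
contact_force: [-0.8, 0.1, -1.2]
opening: 0.0324
grip_force: 20.0
```

```bash
python3 - <<'E'
from h import *
m=robot.camera_model("wrist"); im=robot.read_camera("wrist"); s=robot.observe(); print(s["time"],s["tool_pos"],s["opening"],s["grip_force"])
cv2.imwrite("pics/w3.png",im[:,:,::-1]); cv2.imwrite("pics/w3c.png",cv2.resize(im[130:330,200:440,::-1],None,fx=3,fy=3))
E
```

```text
4.25 [ 0.5449521  -0.27411255  0.10189891] 0.032669647794702134 19.993420059909113
```

View pics/w3c.png

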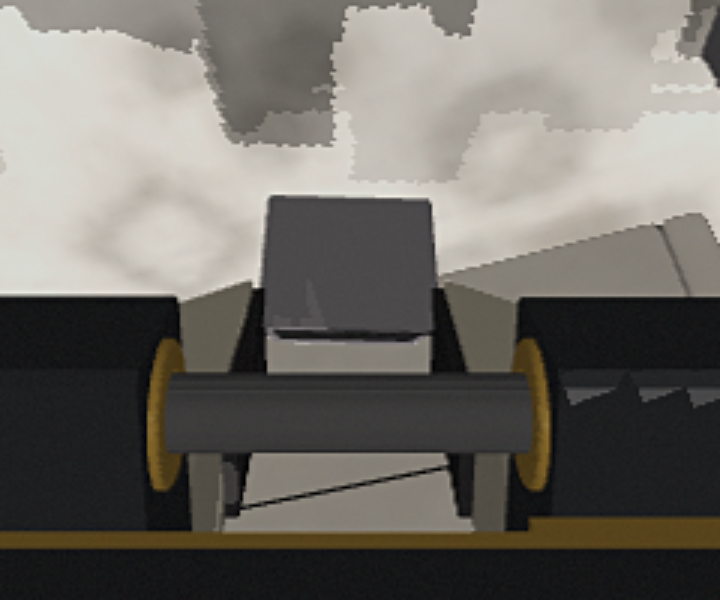

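The wedge is held between the pads with its thick face at crop (268–432, 197–333). Its top slope is nearly hidden, so it has probably pitched nose-down in the grip; I'll measure that from the face corners.

```bash
cat > held.py <<'E'
from h import *
def held(corn,m,s,obj):
    """wedge pose in tool frame from pixel corners"""
    K=np.array([[m["fx"],0,m["cx"]],[0,m["fy"],m["cy"]],[0,0,1]])
    p0,R0=np.array(s["tool_pos"]),Ro.from_euler("xyz",s["tool_rot"])
    n,rv,tv,er=cv2.solvePnPGeneric(np.array(obj,float),np.array(corn,float),K,None,flags=cv2.SOLVEPNP_SQPNP if len(obj)>4 else cv2.SOLVEPNP_IPPE,reprojectionError=np.zeros(1))
    for r,t,e in zip(rv,tv,er):
        Rw=m["R"].T@cv2.Rodrigues(r)[0]; pw=m["R"].T@(t.ravel()-m["t"])
        print("err",e,"centre in tool",R0.inv().apply(pw-p0).round(4),"axes in tool\n",(R0.as_matrix().T@Rw).round(3),"\nnose pitch world deg",np.degrees(np.arcsin(Rw[2,0])).round(1),"yaw",np.degrees(np.arctan2(Rw[1,0],Rw[0,0])).round(1))
E
python3 - <<'E'
from held import *
m=robot.camera_model("wrist"); s=robot.observe()
c=np.array([(268,197),(432,200),(432,331),(268,333)])/3+[200,130]
held(c,m,s,[(-.028,-.018,-.017),(-.028,.018,-.017),(-.028,.018,.017),(-.028,-.018,.017)])
h=np.array([np.cos(np.radians(21)),-np.sin(np.radians(21)),0]); l=np.array([-h[1],h[0],0]); T=np.array(s["tool_pos"])+.011*h+[0,0,-.0055]
for a,b,z in [(-.028,-.018,0),(-.028,.018,0),(-.028,.018,.034),(-.028,-.018,.034),(.028,-.018,0.002),(.028,.018,0.002)]: print((proj(m,T+a*h+b*l+[0,0,z])-[200,130]).round(1)*3)
E
```

```text
err [0.83071754] centre in tool [0.0117 0.0026 0.0211] axes in tool
 [[ 0.188  0.    -0.982]
 [ 0.009  1.     0.002]
 [ 0.982 -0.009  0.188]] 
nose pitch world deg -75.5 yaw -19.4
err [1.05611055] centre in tool [-0.0139  0.0023  0.0117] axes in tool
 [[-0.774 -0.003 -0.633]
 [-0.002  1.    -0.003]
 [ 0.633 -0.001 -0.774]] 
nose pitch world deg -14.0 yaw -21.2
[[257.7 213.3]]
[[420.9 213.6]]
[[432.  332.4]]
[[243.  332.1]]
[[271.8 378.3]]
[[409.5 378.6]]
```

```bash
cat > tgt.py <<'E'
from h import *
COL=np.array([.5796,-.0415]); YAW=-25.2
def tcp(gap,up=.0,lean=31,col=COL,back=0.,lat=0.):
    """TCP for wedge flat on tray, gap m short of contact, raised up m along the normal, backed off along tool"""
    a=np.radians(YAW); h=np.array([np.cos(a),np.sin(a),0]); u=np.array([0,0,1.]); l=np.array([-h[1],h[0],0]); s=np.radians(6)
    e=h*np.cos(s)+u*np.sin(s); n=-h*np.sin(s)+u*np.cos(s)
    O=np.array([*col,0])-(.037+gap)*h+lat*l; O[2]=.0175+(.033-.037-gap)*np.tan(s)+.0171
    R=Rt(YAW,lean); return O-.011*e+(-.017+.006+up)*n-back*R.as_matrix()[:,2],R
E
python3 -c "
from tgt import *
p,R=tcp(.012); print(p); h,R=tcp(.012,back=.08); print(h)
delta([.48,-.14,.15],R); delta(h,R)"
```

```text
[ 0.52640528 -0.01646847  0.02082878]
[0.48912365 0.00107494 0.08940216]
t 4.25 shift [ 0.0777  0.1018 -0.0901] turn [ 0.0324 -0.0999  0.0652] F [ 0.9 -0.   1.9] open 0.032669647794702134 grip 19.993420059909113
t 4.25 shift [ 0.1415  0.2368 -0.0536] turn [ 0.0324 -0.0999  0.0652] F [ 0.9 -0.   1.9] open 0.032669647794702134 grip 19.993420059909113
```

Emit:
arm_command(
  moves=[
    [[0.015, 0.01, -0.03], [0, 0, 0], 0.03],
    [[0.03, 0.03, -0.06], [0.016, -0.05, 0.03], 0.03],
    [[0.045, 0.055, -0.085], [0.032, -0.1, 0.065], 0.03],
    [[0.06, 0.08, -0.09], [0.032, -0.1, 0.065], 0.03],
    [[0.078, 0.102, -0.09], [0.032, -0.1, 0.065], 0.03],
  ],
)

```text
time: 4.75
tool_pos: [0.4801, -0.1387, 0.1469]
tool_rot: [3.14, 0.54, 2.701]
contact_force: [0.3, 0.7, -1.2]
opening: 0.0325
grip_force: 20.0
```

```bash
python3 -c "
from tgt import *
h,R=tcp(.012,back=.08); print(h)
delta(h,R)"
```

```text
[0.48912365 0.00107494 0.08940216]
t 4.75 shift [0.0738 0.1302 0.0231] turn [ 0.0015 -0.0008 -0.0008] F [ 0.3  0.7 -1.2] open 0.03254923152217586 grip 19.991818330599926
```

Emit:
arm_command(
  moves=[
    [[0.02, 0.035, 0], [0, 0, 0], 0.03],
    [[0.045, 0.08, 0], [0, 0, 0], 0.03],
    [[0.065, 0.115, 0.01], [0, 0, 0], 0.03],
    [[0.074, 0.13, 0.02], [0, 0, 0], 0.03],
    [[0.074, 0.13, 0.023], [0, 0, 0], 0.03],
  ],
)

```text
time: 5.25
tool_pos: [0.4867, -0.0152, 0.0984]
tool_rot: [-3.137, 0.533, 2.7]
contact_force: [0.2, 0.7, -0.7]
opening: 0.0328
grip_force: 20.0
```

```bash
python3 - <<'E'
from tgt import *
m=robot.camera_model("wrist"); im=robot.read_camera("wrist"); t=robot.camera_model("top"); it=robot.read_camera("top"); sc=robot.read_camera("scene")
cv2.imwrite("pics/w4.png",im[:,:,::-1]); 
out=np.hstack([cv2.resize(im,(480,300)),cv2.resize(sc[130:230,230:340],(320,300),interpolation=cv2.INTER_CUBIC)])
cv2.imwrite("pics/j4.png",out[:,:,::-1])
h,R=tcp(.012,back=.08); delta(h,R); p,R=tcp(.012); delta(p,R)
E
```

```text
t 5.4 shift [0.0076 0.016  0.0049] turn [-0.0051 -0.0111  0.0021] F [-0.7 -0.8 -1.8] open 0.03271156204194803 grip 19.993013415369205
t 5.4 shift [0.0067 0.0164 0.0849] turn [-0.0051 -0.0111  0.0021] F [-0.7 -0.8 -1.8] open 0.03271156204194803 grip 19.993013415369205
```

View pics/j4.png

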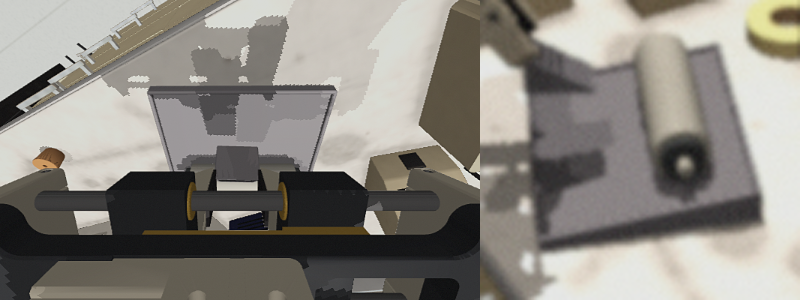

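The wrist view shows the wedge held over the tray and square to it. The low tray edge runs from (150,90) to (335,87) in the left half of this picture. The column is undisturbed in the scene view.

Emit:
arm_command(
  moves=[
    [[0.0067, 0.0164, 0.01], [-0.005, -0.011, 0.002], 0.03],
    [[0.0067, 0.0164, 0.025], [-0.005, -0.011, 0.002], 0.03],
    [[0.0067, 0.0164, 0.04], [-0.005, -0.011, 0.002], 0.03],
    [[0.0067, 0.0164, 0.055], [-0.005, -0.011, 0.002], 0.03],
    [[0.0067, 0.0164, 0.055], [-0.005, -0.011, 0.002], 0.03],
  ],
)

```text
time: 5.9
tool_pos: [0.52, -0.0044, 0.0631]
tool_rot: [-3.12, 0.524, 2.698]
contact_force: [-0.1, 0.4, -0.6]
opening: 0.0329
grip_force: 20.0
```

```bash
python3 - <<'E'
from tgt import *
p,R=tcp(.012); delta(p,R); 
m=robot.camera_model("wrist"); im=robot.read_camera("wrist"); cv2.imwrite("pics/w5.png",im[:,:,::-1])
# predicted tray corners from column-based frame
a=np.radians(YAW); h=np.array([np.cos(a),np.sin(a),0]); l=np.array([-h[1],h[0],0]); O=np.array([*COL,0])-.033*h-.0133*l
print("tray frame",O, [proj(m,O-.0895*h+k*l+[0,0,.013]).round(1) for k in(-.105,.105)])
g=cv2.cvtColor(im,cv2.COLOR_RGB2GRAY); print(g.shape)
k=cv2.Canny(cv2.GaussianBlur(g,(3,3),0),40,100); L=cv2.HoughLinesP(k[:230],1,np.pi/360,60,minLineLength=70,maxLineGap=8)
for q in L[:,0][:14]: print(q)
E
```

```text
t 5.9 shift [ 0.0117 -0.0072  0.0423] turn [-0.0236 -0.0171 -0.0034] F [-0.1  0.4 -0.6] open 0.03290189651754943 grip 19.991760453558527
tray frame [ 0.54407784 -0.03948348  0.        ] [array([[129.9, 118.8]]), array([[437.8, 117.6]])]
(400, 640)
[219 108 304 108]
[  1 139 207   0]
[173 228 258 228]
[  0 131 193   1]
[578 167 624  19]
[235 119 351 119]
[108  63 202   0]
[  0 134 107  62]
[  0 122  70  75]
[143 110 191 227]
[150 120 242 120]
[144 109 218 108]
[140 114 188 226]
[508 218 612 201]
```

```bash
python3 - <<'E'
from tgt import *
s=robot.observe(); print(s["time"],s["tool_pos"],s["tool_rot"]);print(s["qpos"].round(3),s["qvel"].round(3),s["contact_force"],s["torque"])
p,R=tcp(.012); delta(p,R)
E
```

```text
5.95 [ 0.51921481 -0.00429954  0.06324556] [-3.12000188  0.52375662  2.69755305]
[-0.     0.366  2.146 -0.995  0.283 -0.202] [ 0.008 -0.022  0.025 -0.004  0.005  0.012] [-0.372474   -0.86812686 -0.40545403] [ 0.13409444  0.40295229 -0.02994927]
t 5.95 shift [ 0.0111 -0.007   0.0428] turn [-0.0237 -0.0173 -0.0034] F [-0.4 -0.9 -0.4] open 0.03238122724216373 grip 19.99248755397275
```

Joints 4 and 5 are at their limits (-0.995, 0.283), so 31° of lean is out of reach here. I'll use 22° and let the wedge pivot flat in a softer grip. First I'll check the tray's position against this last picture.

```bash
cat > tgt.py <<'E'
from h import *
COL=np.array([.5796,-.0415]); YAW=-25.2
def tcp(gap,up=.0,lean=22,col=COL,gx=-.019,gz=.0225,lat=0.):
    """TCP so that the grasp point is at wedge (gx, gz over underside), wedge flat on tray, gap short of contact; up = vertical raise"""
    a=np.radians(YAW); h=np.array([np.cos(a),np.sin(a),0]); u=np.array([0,0,1.]); l=np.array([-h[1],h[0],0]); s=np.radians(6)
    e=h*np.cos(s)+u*np.sin(s); n=-h*np.sin(s)+u*np.cos(s)
    O=np.array([*col,0])-(.037+gap)*h+lat*l; O[2]=.0175+(.033-.037-gap)*np.tan(s)+.0171
    R=Rt(YAW,lean); return O+gx*e+(gz-.017)*n+.019*R.as_matrix()[:,2]+up*u,R
E
python3 - <<'E'
from tgt import *
im=cv2.imread("pics/w5.png"); g=cv2.cvtColor(im,cv2.COLOR_BGR2GRAY).astype(int)
for r in (114,130,150,170): print(r,"left",g[r,120:190:4],"right",g[r,380:470:4])
print("col250",g[95:130,250],"col400",g[95:130,400])
m=robot.camera_model("wrist")
print("left corner",cast(m,[(144,108)],.013))
p,R=tcp(.012,up=.04); print(p); delta(p,R)
E
```

```text
114 left [214 220 151 151 152 135  73  74  72  73  75  73  73  74  75  71  73  72] right [ 75  74  74  73  73  75  75  80  80  81  83  85  85  85  86  87 201 189
 188 193 195 196 197]
130 left [211 211 214 218 148 158  95  59  71  98  98  99  98  97  93  98  97  96] right [ 76  76  76  68 142 141 142 143 143 143 143 143 142  51 113 118 212 214
 214 214 214 193 195]
150 left [201 201 199 195 196 201 201 206  93  67  99  98  90 159 150 161 159  83] right [ 76  75 146 142 141 142 142 141 142 142 141 147  40 136 186 187 188 193
 193 195 198 199 200]
170 left [214 214 216 215 215 214 211 210 209 206 139 121 155 154 154 154 154 154] right [142 141 141 141 141 140 141 141 141 140  91  90 131 217 217 218 217 216
 215 214 194 195 195]
col250 [122 122 122 123 124 123 122 123 122 121 122 124 127  85  73  73  71  72
  72  73  75  85  83  83  78  69  56  78  76  78  76  78  77  78  76] col400 [200 199 199 200 198 198 197 197 198 202 215 122  81  71  72  73  72  73
  72  75  81  83  80  72  62  38 133 147 142 143 142 141 142 141 142]
left corner [[ 0.41602552 -0.08070051  0.013     ]]
[ 0.52408588 -0.01537704  0.05878567]
t 5.95 shift [-0.0057 -0.0077  0.0086] turn [-0.0234  0.1397 -0.0053] F [-0.4 -0.9 -0.4] open 0.03238122724216373 grip 19.99248755397275
```

```bash
python3 - <<'E'
from tgt import *
p,R=tcp(.014,up=.03,lat=.003); print(p); delta(p,R)
E
```

```text
[ 0.52355356 -0.011811    0.04857546]
t 5.95 shift [ 0.0011 -0.0046  0.0164] turn [-0.0234  0.1397 -0.0053] F [-0.4 -0.9 -0.4] open 0.03238122724216373 grip 19.99248755397275
```

Emit:
arm_command(
  moves=[
    [[0.001, -0.002, 0], [-0.01, 0.07, -0.005], 0.03],
    [[0.001, -0.0046, 0], [-0.023, 0.14, -0.005], 0.03],
    [[0.001, -0.0046, 0.008], [-0.023, 0.14, -0.005], 0.03],
    [[0.001, -0.0046, 0.016], [-0.023, 0.14, -0.005], 0.03],
    [[0.001, -0.0046, 0.016], [-0.023, 0.14, -0.005], 0.03],
  ],
  squeeze=10,
)

```text
time: 6.45
tool_pos: [0.5228, -0.0119, 0.0486]
tool_rot: [-3.141, 0.384, 2.7]
contact_force: [-0.9, 0.5, -0.8]
opening: 0.0342
grip_force: 10.0
```

```bash
python3 - <<'E'
from tgt import *
p,R=tcp(.014,up=.03,lat=.003); print(p); delta(p,R); p,R=tcp(.014,up=.0,lat=.003); delta(p,R); print(robot.observe()["qpos"].round(2))
E
```

```text
[ 0.52355356 -0.011811    0.04857546]
t 6.45 shift [-0.0006  0.0004  0.0002] turn [-0.0012  0.0001 -0.0014] F [-0.9  0.5 -0.8] open 0.03424147792541567 grip 9.993311448488384
t 6.45 shift [0.0106 0.0004 0.028 ] turn [-0.0012  0.0001 -0.0014] F [-0.9  0.5 -0.8] open 0.03424147792541567 grip 9.993311448488384
[-0.08  0.4   2.05 -0.39  0.35 -0.87]
```

Emit:
arm_command(
  moves=[
    [[0.0015, 0, 0.004], [0, 0, 0], 0.03],
    [[0.003, 0, 0.008], [0, 0, 0], 0.03],
    [[0.0045, 0, 0.012], [0, 0, 0], 0.03],
    [[0.006, 0, 0.016], [0, 0, 0], 0.03],
    [[0.006, 0, 0.016], [0, 0, 0], 0.03],
  ],
  squeeze=6,
)

```text
time: 6.95
tool_pos: [0.5228, -0.0109, 0.0313]
tool_rot: [-3.141, 0.383, 2.702]
contact_force: [0.1, 0.3, -0.3]
opening: 0.0347
grip_force: 6.0
```

Emit:
arm_command(
  moves=[
    [[0.001, 0, 0.003], [0, 0, 0], 0.03],
    [[0.002, 0, 0.006], [0, 0, 0], 0.03],
    [[0.003, 0, 0.008], [0, 0, 0], 0.03],
    [[0.0035, 0, 0.01], [0, 0, 0], 0.03],
    [[0.0035, 0, 0.01], [0, 0, 0], 0.03],
  ],
)

```text
time: 7.45
tool_pos: [0.5238, -0.0113, 0.0213]
tool_rot: [3.141, 0.384, 2.702]
contact_force: [0.2, 0.3, -0.8]
opening: 0.0352
grip_force: 6.0
```

```bash
python3 - <<'E'
from tgt import *
p,R=tcp(.014,lat=.003); print(p); delta(p,R)
m=robot.camera_model("wrist"); im=robot.read_camera("wrist"); cv2.imwrite("pics/w6.png",im[:,:,::-1]);sc=robot.read_camera("scene")
a=cv2.resize(im[130:330,200:440],(400,333)); b=cv2.resize(sc[130:230,230:330],(333,333),interpolation=cv2.INTER_CUBIC); cv2.imwrite("pics/j6.png",np.hstack([a,b])[:,:,::-1])
E
```

```text
[ 0.52355356 -0.011811    0.01857546]
t 7.45 shift [ 0.001  -0.0006  0.0025] turn [ 0.0004 -0.0003  0.    ] F [ 0.2  0.3 -0.8] open 0.035160290410335394 grip 5.99319706107654
```

View pics/j6.png

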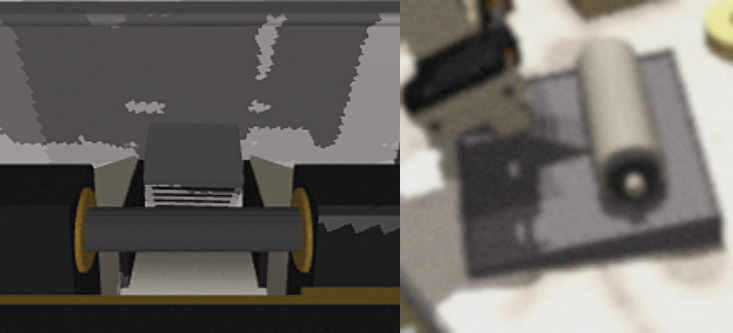

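The wedge has pivoted close to flat: its ribs are visible again under the thick face (crop rows 123–185). The column still stands in place. I'll lower the last 2 mm and open slightly.

Emit:
arm_command(
  moves=[
    [[0.001, 0, 0.001], [0, 0, 0], 0.03],
    [[0.001, 0, 0.002], [0, 0, 0], 0.03],
    [[0.001, 0, 0.002], [0, 0, 0], 0.03],
    [[0.001, 0, 0.002], [0, 0, 0], 0.045],
    [[0.001, 0, 0.002], [0, 0, 0], 0.045],
  ],
)

```text
time: 8.05
tool_pos: [0.5242, -0.0109, 0.0202]
tool_rot: [-3.141, 0.383, 2.702]
contact_force: [-0.7, -0.3, -0.3]
opening: 0.0435
grip_force: 0.0
```

```bash
cat > see.py <<'E'
from tgt import *
import sys
p,R=tcp(.014,lat=.003); delta(p,R)
m=robot.camera_model("wrist"); im=robot.read_camera("wrist"); cv2.imwrite(sys.argv[1],im[:,:,::-1])
a=np.radians(YAW); h=np.array([np.cos(a),np.sin(a),0]); u=np.array([0,0,1.]); l=np.array([-h[1],h[0],0]); s=np.radians(6)
e=h*np.cos(s)+u*np.sin(s); n=-h*np.sin(s)+u*np.cos(s); G=float(sys.argv[2])
O=np.array([*COL,0])-(.037+G)*h+.003*l; O[2]=.0175+(-.004-G)*np.tan(s)+.0171
for x,y,z in [(-.028,-.018,-.017),(-.028,.018,-.017),(-.028,-.018,.017),(-.028,.018,.017)]: print("pred",proj(m,O+x*e+y*l+z*n).round(1))
g=cv2.cvtColor(im,cv2.COLOR_RGB2GRAY).astype(int)
print("col300",g[190:256,300]); print("col330",g[190:256,330]); print("row215",g[215,275:360]); print("row232",g[232,275:360])
E
python3 see.py pics/w7.png .014
```

```text
t 8.05 shift [ 0.0008 -0.0011  0.0014] turn [-0.0004 -0.001  -0.0001] F [-0.7 -0.3 -0.3] open 0.043477012742741974 grip 0.0
pred [[285.  202.5]]
pred [[338.2 202.5]]
pred [[279.5 234.5]]
pred [[342.1 234.5]]
col300 [ 76  71  91 145 142 141 143 135 143  76  76  78  78  75  63  67  67  67
  67  67  67  65  65  66  67  67  65  65  66  66  66  66  65  66  65  66
  67  67  66  67  65  67  67  66  66  66  66  66  63  67  49  10 107 131
 107  11  40 134 137  17  39 133 158  30  32  40]
col330 [ 77  78  78  78  77  78  78  78  78  78  78  78  77  79  71  65  67  66
  67  67  66  66  66  66  65  65  65  66  65  67  67  67  65  66  68  67
  67  67  66  67  67  65  66  65  67  67  65  64  65  67  71  14   2  59
  69  52   1  74 153 124  15  85 153 118  28  37]
row215 [140 140 143 148  91  70  77  77  77  78  78  78  80  63  64  66  65  65
  67  66  66  66  67  66  66  67  67  67  67  65  66  67  65  67  66  65
  67  66  67  66  66  67  68  66  66  66  67  67  67  67  66  67  65  67
  67  65  66  67  65  65  67  66  67  65  66  66  67  66  57  75  77  77
  76  77  76  77  69 144 148 143 141 139 139 139 140]
row232 [ 20  16  16   0 143 144 140 140 145 152  94  60  66  65  67  67  66  66
  67  67  66  65  68  66  66  67  66  66  65  66  65  67  68  66  66  67
  66  67  66  66  67  66  66  68  66  66  66  67  66  65  67  67  67  66
  67  66  67  67  66  66  66  67  67  66  66  67  67  66  66  65  55 105
 158 161 159 158 160 174  87   0  14  18  18  11  46]
```

Emit:
arm_command(
  moves=[
    [[0, 0, 0], [0, 0, 0], 0.055],
    [[0, 0, 0], [0, 0, 0], 0.055],
    [[0, 0, 0], [0, 0, 0], 0.055],
    [[0, 0, 0], [0, 0, 0], 0.055],
    [[0, 0, 0], [0, 0, 0], 0.055],
  ],
)

```text
time: 8.6
tool_pos: [0.524, -0.0109, 0.0201]
tool_rot: [-3.141, 0.383, 2.702]
contact_force: [-0.4, -0.1, 0.3]
opening: 0.055
grip_force: 0.0
```

```bash
python3 see.py pics/w8.png .014
```

```text
t 8.6 shift [ 0.0006 -0.001   0.0014] turn [-0.0006 -0.0013 -0.0001] F [-0.4 -0.1  0.3] open 0.054987509091036675 grip 0.0
pred [[285.1 202.8]]
pred [[338.3 202.8]]
pred [[279.7 234.8]]
pred [[342.2 234.8]]
col300 [ 77  72  92 148 143 142 143 135 144  76  76  77  78  79  65  66  67  66
  68  67  68  65  67  66  67  66  66  66  66  66  67  66  65  65  67  65
  65  67  66  67  66  67  64  66  65  67  64  64  63  61 114  19  41 133
 137  48   6 136 136  47   4 133 156  58  29  38]
col330 [ 78  78  78  78  79  78  77  77  77  78  78  78  78  79  77  66  65  66
  67  67  65  66  66  65  68  67  66  67  65  66  67  66  66  65  66  64
  65  67  67  67  67  66  66  68  67  67  66  65  65  66  70  46   5  34
  62 144  21  39 130 156  20  47 151 156  29  33]
row215 [138 140 142 147  90  70  75  78  77  77  78  78  79  66  65  66  64  66
  67  66  66  65  67  66  66  66  67  67  64  68  66  67  66  66  66  66
  66  65  66  65  66  66  66  66  66  67  65  66  66  67  66  66  66  68
  66  67  67  66  65  65  67  67  66  68  64  67  67  66  58  76  79  78
  78  77  79  78  75  78  76  73  72  73  73  68 141]
row232 [139 140 139 139 140 140 140 141 145 153  95  59  63  66  67  66  66  65
  67  67  66  66  66  67  66  64  66  66  65  67  67  67  66  66  66  65
  66  66  66  67  67  66  67  66  65  66  67  67  66  68  68  65  65  65
  66  66  66  66  68  67  66  66  67  65  66  66  67  67  67  66  54 106
 159 161 158 158 158 157 158 158 158 157 158 158 159]
```

```bash
cat > fit.py <<'E'
from held import *
import sys
def fit(f,rows=(204,240)):
    g=cv2.cvtColor(cv2.imread(f),cv2.COLOR_BGR2GRAY).astype(float)
    m0,m1=rows; F=((g>=60)&(g<=70.5)).astype(np.uint8); F[:m0-8]=0;F[m1+8:]=0;F[:,:270]=0;F[:,360:]=0
    F=cv2.morphologyEx(F,cv2.MORPH_OPEN,np.ones((5,5)))
    c=max(cv2.findContours(F,0,1)[0],key=cv2.contourArea); k=cv2.drawContours(np.zeros_like(F),[c],-1,1,-1)
    ys=np.where(k.any(1))[0]; rr=np.arange(ys[0]+5,ys[-1]-5); L=[];Rr=[]
    for r in rr: xs=np.where(k[r])[0]; L.append(xs[0]-.5);Rr.append(xs[-1]+.5)
    pl,pr=np.polyfit(rr,L,1),np.polyfit(rr,Rr,1); cs=np.arange(295,338); tp=[np.where(k[:,x])[0][0]-.5 for x in cs]; bt=[np.where(k[:,x])[0][-1]+.5 for x in cs]
    pt,pb=np.polyfit(cs,tp,1),np.polyfit(cs,bt,1)
    X=lambda ps,pv:(lambda y:(np.polyval(ps,y),y))((pv[1]+pv[0]*ps[1])/(1-pv[0]*ps[0]))
    return [X(pl,pt),X(pr,pt),X(pr,pb),X(pl,pb)]
OBJ=[(-.028,-.018,-.017),(-.028,.018,-.017),(-.028,.018,.017),(-.028,-.018,.017)]
if __name__=="__main__":
    m=robot.camera_model("wrist"); s=robot.observe(); c=np.array(fit(sys.argv[1])); print(c.round(1)); held(c,m,s,OBJ)
    print("cast bottom corners", cast(m,c[:2],.0135).round(4))
E
python3 fit.py pics/w8.png
```

```text
[[289.2 203. ]
 [341.7 204.9]
 [345.4 239.5]
 [284.5 239.2]]
err [0.30303849] centre in tool [-0.0182  0.0008 -0.002 ] axes in tool
 [[-0.934 -0.023 -0.356]
 [-0.023  1.    -0.005]
 [ 0.356  0.003 -0.934]] 
nose pitch world deg 1.0 yaw -26.5
err [2.84917558] centre in tool [0.0209 0.002  0.0092] axes in tool
 [[ 0.476 -0.015 -0.879]
 [ 0.023  1.    -0.005]
 [ 0.879 -0.018  0.476]] 
nose pitch world deg -83.4 yaw 143.6
cast bottom corners [[ 0.5044 -0.0196  0.0135]
 [ 0.521   0.0119  0.0135]]
```

Emit:
arm_command(
  moves=[
    [[0, -0.001, 0.0005], [0, 0, 0], 0.03],
    [[0, -0.001, 0.0005], [0, 0, 0], 0.03],
    [[0, -0.001, 0.0005], [0, 0, 0], 0.03],
    [[0, -0.001, 0.0005], [0, 0, 0], 0.03],
    [[0, -0.001, 0.0005], [0, 0, 0], 0.03],
  ],
  squeeze=6,
)

```text
time: 9.15
tool_pos: [0.524, -0.0118, 0.02]
tool_rot: [-3.141, 0.382, 2.702]
contact_force: [-0.5, -1.5, 0.7]
opening: 0.0351
grip_force: 6.0
```

```bash
python3 see.py pics/w9.png .014 | head -1; python3 fit.py pics/w9.png; python3 - <<'E'
from tgt import *
s,p,R=pose(); a=np.radians(YAW); h=np.array([np.cos(a),np.sin(a),0]); e=h*np.cos(.1047)+np.array([0,0,np.sin(.1047)]); print("10mm upslope",R.inv().apply(.01*e).round(4)); print(s["contact_force"]@h)
t=robot.camera_model("top"); im=robot.read_camera("top"); cv2.imwrite("pics/top9.png",im[:,:,::-1])
for f in("pics/top0.png","pics/top9.png"):
    im=cv2.imread(f); b=cv2.cvtColor(im,cv2.COLOR_BGR2LAB)[:,:,2].astype(int)-128; g=cv2.cvtColor(im,cv2.COLOR_BGR2GRAY)
    roi=np.zeros_like(g); cv2.fillPoly(roi,[np.array([(222,134),(292,167),(280,193),(206,163)])],1)
    k=cv2.morphologyEx(((b>3)&(roi>0)).astype(np.uint8),cv2.MORPH_OPEN,np.ones((5,5))); print(f,cv2.minAreaRect(max(cv2.findContours(k,0,1)[0],key=cv2.contourArea)))
E
```

```text
t 9.15 shift [ 0.0009 -0.0001  0.0012] turn [-0.001  -0.0018 -0.    ] F [-0.5 -1.5  0.7] open 0.03511544285660763 grip 5.99868155142758
[[288.6 203. ]
 [341.9 204.8]
 [344.5 240.3]
 [285.6 238.2]]
err [0.47957723] centre in tool [-0.0187  0.0001 -0.0003] axes in tool
 [[-0.931 -0.044 -0.362]
 [-0.046  0.999 -0.002]
 [ 0.362  0.015 -0.932]] 
nose pitch world deg 0.7 yaw -27.9
err [2.28821877] centre in tool [0.0197 0.0025 0.0118] axes in tool
 [[ 0.468 -0.025 -0.883]
 [ 0.042  0.999 -0.006]
 [ 0.883 -0.035  0.469]] 
nose pitch world deg -83.5 yaw 133.2
cast bottom corners [[ 0.504  -0.0208  0.0135]
 [ 0.5208  0.0112  0.0135]]
10mm upslope [-0.0096  0.      0.0027]
0.35345370171470836
pics/top0.png ((242.4093017578125, 164.1585693359375), (62.654808044433594, 19.22418785095215), 25.94229507446289)
pics/top9.png ((242.3051300048828, 164.44320678710938), (63.537296295166016, 20.289220809936523), 25.70995330810547)
```

Emit:
arm_command(
  moves=[
    [[-0.0016, 0, 0.0004], [0, 0, 0], 0.03],
    [[-0.0032, 0, 0.0009], [0, 0, 0], 0.03],
    [[-0.0048, 0, 0.0013], [0, 0, 0], 0.03],
    [[-0.0064, 0, 0.0017], [0, 0, 0], 0.03],
    [[-0.0077, 0, 0.0021], [0, 0, 0], 0.03],
  ],
)

```text
time: 9.75
tool_pos: [0.5313, -0.0153, 0.0209]
tool_rot: [-3.141, 0.382, 2.702]
contact_force: [-1.0, 0.5, -1.6]
opening: 0.0353
grip_force: 6.0
```

Emit:
arm_command(
  moves=[
    [[0, 0, 0], [0, 0, 0], 0.03],
    [[-0.0005, 0, 0.0001], [0, 0, 0], 0.03],
    [[-0.001, 0, 0.0003], [0, 0, 0], 0.03],
    [[-0.0015, 0, 0.0004], [0, 0, 0], 0.03],
    [[-0.002, 0, 0.0005], [0, 0, 0], 0.03],
  ],
)

```text
time: 10.25
tool_pos: [0.533, -0.0161, 0.0212]
tool_rot: [-3.141, 0.382, 2.702]
contact_force: [-0.5, -0.7, -1.2]
opening: 0.0348
grip_force: 6.0
```

```bash
cat > chk.py <<'E'
from tgt import *
import sys
s,p,R=pose(); a=np.radians(YAW); h=np.array([np.cos(a),np.sin(a),0]); 
im=robot.read_camera("top"); cv2.imwrite(f"pics/top{sys.argv[1]}.png",im[:,:,::-1])
p0,_=tcp(.0,lat=.003); print("t",s["time"],"nominal gap",(p0-p)@h,"dz",(p0-p)[2],"Fh",s["contact_force"]@h,"q",s["grip_force"],s["opening"])
for f in("pics/top0.png",f"pics/top{sys.argv[1]}.png"):
    im=cv2.imread(f); b=cv2.cvtColor(im,cv2.COLOR_BGR2LAB)[:,:,2].astype(int)-128; g=cv2.cvtColor(im,cv2.COLOR_BGR2GRAY)
    roi=np.zeros_like(g); cv2.fillPoly(roi,[np.array([(222,134),(292,167),(280,193),(206,163)])],1)
    k=cv2.morphologyEx(((b>3)&(roi>0)).astype(np.uint8),cv2.MORPH_OPEN,np.ones((5,5))); print(f,cv2.minAreaRect(max(cv2.findContours(k,0,1)[0],key=cv2.contourArea)))
E
python3 chk.py 10
```

```text
t 10.25 nominal gap 0.0036639372553302326 dz -0.001155624537061032 Fh -0.1494563470960113 q 5.997541545366403 0.03475466956606912
pics/top0.png ((242.4093017578125, 164.1585693359375), (62.654808044433594, 19.22418785095215), 25.94229507446289)
pics/top10.png ((242.27822875976562, 164.53086853027344), (63.504417419433594, 20.091617584228516), 25.76932716369629)
```

Emit:
arm_command(
  moves=[
    [[-0.0005, 0, 0.0001], [0, 0, 0], 0.03],
    [[-0.001, 0, 0.0003], [0, 0, 0], 0.03],
    [[-0.0015, 0, 0.0004], [0, 0, 0], 0.03],
    [[-0.002, 0, 0.0005], [0, 0, 0], 0.03],
    [[-0.0025, 0, 0.0007], [0, 0, 0], 0.03],
  ],
)

```text
time: 10.8
tool_pos: [0.5347, -0.0171, 0.0213]
tool_rot: [-3.14, 0.381, 2.702]
contact_force: [-2.9, 1.8, 0.9]
opening: 0.0348
grip_force: 6.0
```

Emit:
arm_command(
  moves=[
    [[-0.0004, 0, 0.0001], [0, 0, 0], 0.03],
    [[-0.0008, 0, 0.0002], [0, 0, 0], 0.03],
    [[-0.0012, 0, 0.0003], [0, 0, 0], 0.03],
    [[-0.0015, 0, 0.0004], [0, 0, 0], 0.03],
    [[-0.0015, 0, 0.0004], [0, 0, 0], 0.03],
  ],
)

```text
time: 11.3
tool_pos: [0.5367, -0.0179, 0.0217]
tool_rot: [-3.141, 0.382, 2.702]
contact_force: [-3.0, 0.2, 1.3]
opening: 0.0348
grip_force: 6.0
```

```bash
python3 chk.py 11; python3 see.py pics/w11.png 0 | head -5; python3 fit.py pics/w11.png
```

```text
t 11.3 nominal gap -0.0005089415076277128 dz -0.001638115942728887 Fh -2.7874806687365212 q 6.013981089927256 0.03481499519671131
pics/top0.png ((242.4093017578125, 164.1585693359375), (62.654808044433594, 19.22418785095215), 25.94229507446289)
pics/top11.png ((242.69549560546875, 163.70962524414062), (63.603431701660156, 20.49148178100586), 25.201122283935547)
t 11.35 shift [ 0.0146 -0.0001 -0.0026] turn [-0.0011 -0.0018 -0.0001] F [-2.5  0.6  1.2] open 0.035029407145833746 grip 6.0137695001321845
pred [[286.4 202.2]]
pred [[339.6 202.2]]
pred [[281.1 234.1]]
pred [[343.7 234.1]]
[[288.7 203.5]
 [341.9 203.5]
 [344.3 240.1]
 [285.2 238.1]]
err [0.53777489] centre in tool [-0.0184  0.0009 -0.0002] axes in tool
 [[-0.93  -0.016 -0.368]
 [-0.013  1.    -0.01 ]
 [ 0.368 -0.004 -0.93 ]] 
nose pitch world deg 0.3 yaw -26.0
err [2.3728647] centre in tool [0.0199 0.0015 0.0117] axes in tool
 [[ 0.465 -0.018 -0.885]
 [ 0.006  1.    -0.018]
 [ 0.885  0.003  0.465]] 
nose pitch world deg -84.2 yaw 152.0
cast bottom corners [[ 0.5184 -0.0277  0.0135]
 [ 0.5338  0.0052  0.0135]]
```

Contact: about 3 N back along the slope, and the column has shifted about 0.9 px (≈2 mm) uphill. I'll ease back 1 mm while still touching, then release.

Emit:
arm_command(
  moves=[
    [[0.0005, 0, -0.0001], [0, 0, 0], 0.03],
    [[0.001, 0, -0.0002], [0, 0, 0], 0.03],
    [[0.001, 0, -0.0002], [0, 0, 0], 0.03],
    [[0.001, 0, -0.0002], [0, 0, 0], 0.03],
    [[0.001, 0, -0.0002], [0, 0, 0], 0.03],
  ],
)

```text
time: 11.9
tool_pos: [0.5362, -0.0174, 0.0216]
tool_rot: [-3.141, 0.383, 2.702]
contact_force: [1.1, -0.1, -0.8]
opening: 0.0347
grip_force: 6.0
```

```bash
python3 chk.py 12
```

```text
t 11.9 nominal gap 0.00016389903227477837 dz -0.0015901887412030045 Fh 1.0095113212377138 q 5.9945762366987765 0.03466283892758526
pics/top0.png ((242.4093017578125, 164.1585693359375), (62.654808044433594, 19.22418785095215), 25.94229507446289)
pics/top12.png ((242.72061157226562, 163.86766052246094), (63.02382278442383, 19.882232666015625), 25.34617805480957)
```

Emit:
arm_command(
  moves=[
    [[0, 0, 0], [0, 0, 0], 0.04],
    [[0, 0, 0], [0, 0, 0], 0.046],
    [[0, 0, 0], [0, 0, 0], 0.052],
    [[0, 0, 0], [0, 0, 0], 0.055],
    [[0, 0, 0], [0, 0, 0], 0.055],
  ],
)

```text
time: 12.45
tool_pos: [0.5358, -0.0174, 0.0215]
tool_rot: [-3.141, 0.382, 2.702]
contact_force: [0.1, -0.2, 0.1]
opening: 0.0547
grip_force: 0.0
```

Emit:
arm_command(
  moves=[
    [[0, 0, -0.01], [0, 0, 0], 0.055],
    [[0, 0, -0.025], [0, 0, 0], 0.055],
    [[0, 0, -0.05], [0, 0, 0], 0.055],
    [[0, 0, -0.08], [0, 0, 0], 0.055],
    [[0, 0, -0.11], [0, 0, 0], 0.055],
  ],
)

```text
time: 12.95
tool_pos: [0.4978, 0.0007, 0.1248]
tool_rot: [-3.141, 0.382, 2.702]
contact_force: [0.6, -0.3, 0.4]
opening: 0.0547
grip_force: 0.0
```

Emit:
arm_command(
  moves=[
    [[0.03, 0, -0.02], [0, 0, 0], 0.055],
    [[0.06, 0, -0.04], [0, 0, 0], 0.055],
    [[0.08, 0, -0.06], [0, 0, 0], 0.055],
    [[0.08, 0, -0.08], [0, 0, 0], 0.055],
    [[0.08, 0, -0.08], [0, 0, 0], 0.055],
  ],
)

```text
time: 13.45
tool_pos: [0.4048, 0.0455, 0.1705]
tool_rot: [3.14, 0.386, 2.702]
contact_force: [1.0, 0.1, -0.4]
opening: 0.0551
grip_force: 0.0
```

```bash
python3 chk.py 13; python3 - <<'E'
from tgt import *
import pickle
m=robot.camera_model("wrist"); im=robot.read_camera("wrist"); sc=robot.read_camera("scene"); cv2.imwrite("pics/w13.png",im[:,:,::-1]); cv2.imwrite("pics/s13.png",sc[:,:,::-1]); pickle.dump(m,open("w13.pkl","wb"))
u=proj(m,[.55,-.03,.03])[0].astype(int); print(u)
x,y=np.clip(u[0]-100,0,440),np.clip(u[1]-75,0,250); print(x,y)
a=cv2.resize(im[y:y+150,x:x+200],(533,400),interpolation=cv2.INTER_CUBIC); b=cv2.resize(sc[140:220,240:290+2],(260,400),interpolation=cv2.INTER_CUBIC)
b=cv2.resize(sc[140:220,248:330],(266,260),interpolation=cv2.INTER_CUBIC); b=cv2.copyMakeBorder(b,0,140,0,0,cv2.BORDER_CONSTANT)
cv2.imwrite("pics/j13.png",np.hstack([a,b])[:,:,::-1]); print(m["fx"])
E
```

```text
t 13.45 nominal gap 0.14585831742899108 dz -0.15040562372367383 Fh 0.8457225522477174 q 0.0 0.05506483897157588
pics/top0.png ((242.4093017578125, 164.1585693359375), (62.654808044433594, 19.22418785095215), 25.94229507446289)
pics/top13.png ((242.80003356933594, 163.90000915527344), (63.05711364746094, 19.677396774291992), 26.56505012512207)
[310 241]
210 166
286.29872016179183
```

View pics/j13.png

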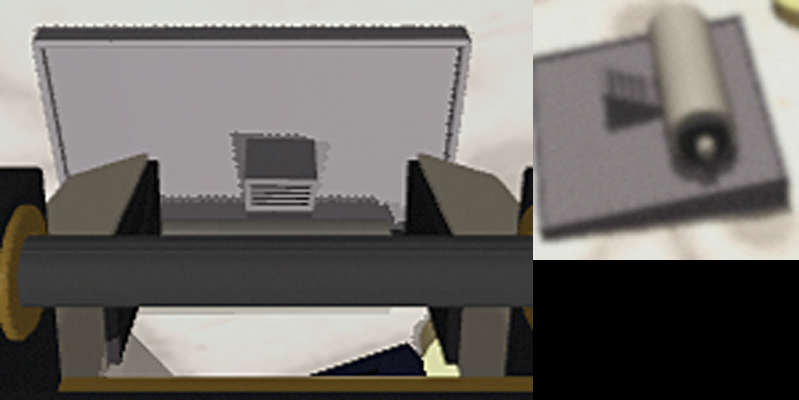

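The wedge lies flat and square on the tray (crop columns 247–318, rows 138–212), with its thin edge tucked under the column. In the scene view it sits against the column's low side. I'll check the column's shift and the lateral centring numerically.

```bash
python3 - <<'E'
from tgt import *
import pickle
t=robot.camera_model("top")
P=[cv2.cvtColor(cv2.imread(f"pics/top{k}.png"),cv2.COLOR_BGR2GRAY).astype(np.float32) for k in (0,9,10,11,12,13)]
# 1-D profiles along uphill across the column: uphill silhouette edge, averaged along the axis
a=np.radians(YAW); h=np.array([np.cos(a),np.sin(a),0]); l=np.array([-h[1],h[0],0]); C=np.array([*COL,.046])
xs=np.arange(-.045,.0451,.0005); ys=np.arange(-.05,.051,.002)
X=np.array([[C+x*h+y*l for x in xs] for y in ys]).reshape(-1,3); uv=proj(t,X).astype(np.float32).reshape(len(ys),len(xs),2)
from scipy.ndimage import gaussian_filter1d
pr=[np.median(cv2.remap(p,uv[...,0],uv[...,1],cv2.INTER_CUBIC),0) for p in P]
q0=gaussian_filter1d(pr[0],4)
for k,p in zip((0,9,10,11,12,13),pr):
    q=gaussian_filter1d(p,4); sel=(xs>-.012)&(xs<.04)
    best=min(np.arange(-.005,.005,.0001),key=lambda d:np.sum((np.interp(xs-d,xs,q0)-q)[sel]**2)); print(k,"column shift mm",best*1e3)
s0=[cv2.cvtColor(cv2.imread("pics/"+f),cv2.COLOR_BGR2GRAY).astype(np.float32) for f in("scene0.png","s13.png")]
print("scene phase",cv2.phaseCorrelate(s0[0][135:205,282:312].copy(),s0[1][135:205,282:312].copy(),cv2.createHanningWindow((30,70),cv2.CV_32F)))
# column ends in top image along axis
ya=np.arange(-.1,.101,.001); Y=proj(t,np.array([C+y*l+.005*h for y in ya])).astype(np.float32)
v=cv2.remap(P[5],Y[:,0].reshape(1,-1),Y[:,1].reshape(1,-1),cv2.INTER_LINEAR).ravel(); print("axis profile",[(round(y*1e3),int(g)) for y,g in zip(ya,v)][::5])
# wedge lateral in top image at mid wedge, low side
a0=np.array([*COL,.03])-.055*h; ya=np.arange(-.04,.041,.002); Y=proj(t,np.array([a0+y*l for y in ya])).astype(np.float32)
for k,p in((0,P[0]),(13,P[5])): print(k,[(round(y*1e3),int(g)) for y,g in zip(ya,cv2.remap(p,Y[:,0].reshape(1,-1),Y[:,1].reshape(1,-1),cv2.INTER_LINEAR).ravel())][::1])
E
```

```text
0 column shift mm 1.3010426069826053e-14
9 column shift mm 0.20000000000001353
10 column shift mm 0.20000000000001353
11 column shift mm 2.4000000000000195
12 column shift mm 2.000000000000018
13 column shift mm 1.900000000000018
scene phase ((0.5322670558326887, -0.35707486202033323), 0.977604846601133)
axis profile [(-100, 109), (-95, 154), (-90, 146), (-85, 81), (-80, 89), (-75, 133), (-70, 190), (-65, 193), (-60, 192), (-55, 192), (-50, 192), (-45, 193), (-40, 192), (-35, 192), (-30, 191), (-25, 192), (-20, 192), (-15, 193), (-10, 192), (-5, 195), (0, 190), (5, 192), (10, 192), (15, 192), (20, 193), (25, 192), (30, 191), (35, 192), (40, 191), (45, 190), (50, 192), (55, 192), (60, 192), (65, 186), (70, 129), (75, 127), (80, 150), (85, 148), (90, 184), (95, 180), (100, 171)]
0 [(-40, 136), (-38, 137), (-36, 137), (-34, 137), (-32, 136), (-30, 137), (-28, 138), (-26, 138), (-24, 138), (-22, 137), (-20, 137), (-18, 137), (-16, 138), (-14, 137), (-12, 137), (-10, 137), (-8, 136), (-6, 136), (-4, 137), (-2, 136), (0, 137), (2, 136), (4, 138), (6, 137), (8, 137), (10, 137), (12, 139), (14, 137), (16, 137), (18, 137), (20, 138), (22, 137), (24, 136), (26, 136), (28, 136), (30, 138), (32, 137), (34, 135), (36, 136), (38, 137), (40, 136)]
13 [(-40, 146), (-38, 146), (-36, 147), (-34, 147), (-32, 145), (-30, 145), (-28, 137), (-26, 123), (-24, 104), (-22, 91), (-20, 81), (-18, 72), (-16, 68), (-14, 81), (-12, 97), (-10, 107), (-8, 108), (-6, 108), (-4, 106), (-2, 105), (0, 106), (2, 104), (4, 102), (6, 102), (8, 100), (10, 101), (12, 101), (14, 101), (16, 102), (18, 103), (20, 106), (22, 116), (24, 129), (26, 139), (28, 143), (30, 144), (32, 146), (34, 145), (36, 145), (38, 144), (40, 146)]
```

The column rests against the wedge, about 2 mm uphill of its start. The wedge is about 5 mm from mid-length, square, and the arm is clear, so I'm handing in.

```bash
python3 -c "
from cell import robot
print(robot.hand_in())"
```

```text
the job is handed in; nothing more can be done
None
```

The rubber wedge lies flat on the tray, thin edge against the column's low side, square to within a degree or two and about 5 mm from the middle of its length; the column now rests on it about 2 mm uphill of where it started, the vee block was not touched, and the job was handed in at about 13.6 s with the arm clear.

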